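# Calibrate the laboratory balance

## Robot

A 7-joint arm with a two-finger parallel gripper is mounted at the origin on the work surface. World frame = base frame: x ahead of the robot, y to its left, z up, the work surface at z = 0. Lengths are in m, angles in rad, forces in N, time in s.
With the tool pointing down it reaches from about 0.425 to 0.875 m from the base axis. Payload 4.7 kg.
Tool frame: the origin (TCP) lies between the finger pads; the fingertips stand 14 mm ahead of it and the grasp point (between the pads) lies 5 mm behind it; z points along the fingers, y is the line along which they close (so a half turn about z gives the same grasp; the last joint's range is limited). The gripper opens to 87 mm and grips with 3 to 60 N. Pads are 19 mm wide; open, the fingers measure 117 mm over their backs; the gripper's body (75 mm by 190 mm) begins 51 mm behind the grasp point.
Start: joints at [-1.289, 0.321, -0.07, 1.45, 0.023, 1.371, -0.057], TCP at [0.172, 0.627, 0.237] pointing down, gripper open.
Joint ranges: [-2.86, 2.86], [-0.3, 2.09], [-1.38, 1.24], [0.06, 2.45], [-1.56, 4.7], [0.09, 2.05], [-2.69, 2.69]. Speed limits (rad/s): [2.57, 2.57, 3.14, 3.14, 3.14, 3.14, 3.14].

## Interface

Orientations are given as a rotation vector (axis times angle).
In Python, from bench import ctrl gives the robot as it stands.
- The arm moves only by the tool step_arm, never from a script. Its argument "commands" is a list of rows, each an object with "travel": the shift along the tool's x, y, z in m, a list of three; "turn": the turn, a rotation vector about the tool's x, y, z in degrees, a list of three. A call has 1 to 5 rows; each row is the pose to reach, as a shift and turn from the pose commanded when the call began, along the tool's axes at that moment; what a row does not reach only later rows make up. A row lasts 1/10 s, in which the tool goes at most 50 mm and 8.59 degrees, less where a joint would pass 70% of its speed; a pose out of reach is approached as far as the arm can. A call with a gripper value outside its range is refused whole. "gripper" is the opening, from 0 (shut) to 1 (fully open), set as the call begins (left out, the last holds). The fingers move at their own pace and stop on an object; "force" is the grip in N (left out, the last holds). Time passes only in rows, so rows that repeat a pose let the fingers close. It gives the time, the measured TCP pose, the force, the opening and the grip force at its end, in the units of the state.
- ctrl.get_state(): the state, without advancing time (a new reading comes with each control period).
- ctrl.get_image(name): name is "side" or "top"; returns the picture (384x512x3 uint8, red, green, blue); there is no depth.
- ctrl.camera_model(name): a dict with "fx", "fy", "cx", "cy" (pixels), "R" (3x3) and "t" (3): a world point X has camera coordinates R X + t. Camera axes: x right, y down, z forward; pixel columns grow to the right and rows downward; lengths in m; the calibration is good to about 2 mm. A picture is of the moment at which its call begins. camera_model takes no time and is no camera call.
- ctrl.close_job(): hands the job in; it is judged then, once.
The state is a dict: "time": time; "joint_positions": joint angles; "qd": joint speeds; "joint_torque": joint torques, N m; "position": TCP position; "tool_rot": TCP orientation; "ft_force": force on the tool from outside, world axes, zero at the start; "torque": the same for the moment, N m; "grip_width": opening from 0.0 (shut) to 1.0 (fully open); "grip_force": force on a finger pad.
Only numpy, scipy, OpenCV 4.12 (cv2) and the standard library are available. Lean on these libraries where they do the work, as an engineer would, in place of code of your own. Each camera call takes 0.05 s, during which the arm holds its last target. There are 200 camera calls.

## Task

Calibrate the balance: press the round key fully in to switch it on (it stays in), and next, with the pan still empty, press the long bar-shaped key fully down to zero it and let it spring back. Then set the larger of the two steel weights down gently, upright, on the centre of the pan, let go, and press the square key fully down once the weight stands there, letting that key spring back too. Never press the cross-shaped key, and leave the small weight, the flask and the bottle where they are.

Things in the scene. Friction and masses are not known exactly. Their poses are not given: they have to be found in the camera images.
- balance: Fixed white laboratory balance, 290 (its x) x 250 (its y) mm, flat top face 55 mm above the bench. Origin: centre of its underside; z up; -x points to its front edge, where the row of keys is. A flat display (look only, 2 mm proud) lies between keys and pan. It stands in a different place and is turned a little each time.
- pan_center (a point): Centre of the top surface of the balance's round flat steel pan, diameter 110 mm, 66 mm above the bench, 55 mm behind (+x) the balance's centre; the pan centre is marked by a thin dark circle of 53 mm diameter. Axes as the balance's.
- power_top (a point): Centre of the top of the round key, diameter 30 mm, in the key row 112 mm in front (-x) of the balance's centre. All four keys are the same black plastic, stand 9 mm above the balance's top face in a row along the balance's y, 56 mm between centres, in an order that changes every time. Moves down with the key.
- power (a joint): Press of the round key in m: 0 out, 0.005 fully in. It needs about 4 N to go fully in and then stays in by friction. It counts as in from 0.0035.
- zero_top (a point): Centre of the top of the bar-shaped key, 44 mm long (along the balance's y) x 14 mm, in the same row. Moves down with the key.
- zero (a joint): Press of the bar-shaped key in m: 0 up, 0.005 fully down (about 4.6 N); springs back. It counts as pressed from 0.0035.
- confirm_top (a point): Centre of the top of the square key, 28 x 28 mm, in the same row. Moves down with the key.
- confirm (a joint): Press of the square key in m: 0 up, 0.005 fully down (about 4.6 N); springs back. It counts as pressed from 0.0035.
- cross_top (a point): Centre of the top of the cross-shaped key (36 mm across, its bars 10 mm wide), in the same row; not to be pressed.
- cross (a joint): Press of the cross-shaped key in m: 0 up, 0.005 fully down; must stay up.
- weight: The larger steel weight, loose, about 0.38 kg, standing on the bench: a cylinder of diameter 40 mm and 36 mm high, with an 18 mm neck and a grip knob of diameter 26 mm above it, 56 mm high in all. Origin: centre of its underside; z up. It and the small weight stand apart to the right (-y) of the balance and may swap places.
- small_weight: The smaller steel weight, the same shape, diameter 20 mm, 32 mm high in all, standing on the bench; leave it. Origin: centre of its underside.
- flask: Bystander: stoppered conical glass flask, base diameter 82 mm, 136 mm high, left (+y) of the balance. Origin: centre of its underside.
- wash_bottle: Bystander: white plastic bottle, diameter 60 mm, 150 mm high, left (+y) of the balance. Origin: centre of its underside.
Mind the look-alikes: they are no part of the job. What is shaped like the weight but blue is not meant.

How it is judged:
On the way, in this order (a step that is already met when the one before it is completed fails the run):
1. the round key is pressed in (value of joint power above 0.0035 m), for 0.04 s.
2. the bar-shaped key is pressed down with the pan empty (value of joint zero above 0.0035 m and horizontal distance between weight and pan_center above 0.075 m), for 0.04 s.
3. the bar key is up again and the larger weight stands upright on the centre of the pan, released and still (horizontal distance between weight and pan_center below 0.015 m and z of weight in the frame of pan_center between -0.004 and 0.004 m and angle between weight's own z axis and vertical below 0.1 rad and contact force between weight and the fingers below 0.1 N and value of joint zero below 0.0012 m and linear speed of weight below 0.02 m/s), for 0.2 s.
4. the square key is pressed down (value of joint confirm above 0.0035 m), for 0.04 s.
At the end, for the whole second after the job is handed in: The larger weight stands upright (within 0.1 rad) and still on the pan, released, its axis within 15 mm of the pan's centre; the round key is in (at least 3.5 mm); the bar, square and cross keys are up (within 1.2 mm); the small weight, flask and bottle stand within 30 mm of where they were (all of step 3 and value of joint power above 0.0035 m and value of joint each of confirm, cross below 0.0012 m and distance of each of small_weight, flask, wash_bottle from where it was at the start of the episode below 0.03 m and angle between each of small_weight, flask, wash_bottle's own z axis and vertical below 0.2 rad); the robot touches nothing.
It fails at once if the cross-shaped key is pressed (2.5 mm or more) (value of joint cross above 0.0025 m).
It fails at once if the bar key is pressed before the round key is in, or while the larger weight is on or over the pan (value of joint zero above 0.0025 m and (value of joint power below 0.0025 m or horizontal distance between weight and pan_center below 0.071 m)).
It fails at once if the square key is pressed while the larger weight is not standing released on the centre of the pan (value of joint confirm above 0.0025 m and not (horizontal distance between weight and pan_center below 0.015 m and z of weight in the frame of pan_center between -0.004 and 0.004 m and angle between weight's own z axis and vertical below 0.1 rad and contact force between weight and the fingers below 0.1 N)).
It fails at once if the larger weight is dropped (moves faster than 0.4 m/s while no finger touches it) (linear speed of weight above 0.4 m/s and contact force between weight and the fingers below 0.05 N).
It fails at once if the small weight, the flask or the bottle is moved by more than 30 mm or tipped (distance of any of small_weight, flask, wash_bottle from where it was at the start of the episode above 0.03 m or angle between any of small_weight, flask, wash_bottle's own z axis and vertical above 0.2 rad).
It also fails if it takes over 56 s, if anything falls off the work surface, if the arm or the gripper's body presses on something with over 40 N, if the wrist force passes 120 N, or if a joint passes its speed limit or range.

## Working session

There is one attempt and no reset: what is moved stays moved. The work goes in short steps, Python scripts to look and compute and a tool call to move; the robot and the scene stay as the last step left them, time stands still between calls to the robot, and variables do not carry over. Pictures are saved under pics/ and viewed, at most 11 in all, crops included, and the job is handed in when it is done.

Besides the shell and the picture viewer there is one more tool, called after "Request:" by a JSON object that holds its "op" and its "data". step_arm: Moves the arm, as the interface text tells. Its arguments: {"type":"object","properties":{"commands":{"type":"array"},"gripper":{"type":"number"},"force":{"type":"number"}},"required":["commands"]}

```bash
mkdir -p pics; ls
python3 - <<'E'
from bench import ctrl
import cv2,json
s=ctrl.get_state(); print(s)
for n in("top","side"):
    im=ctrl.get_image(n); cv2.imwrite(f"pics/{n}0.png",im[:,:,::-1]); print(n,ctrl.camera_model(n))
E
```

```text
pics
{'time': 0.0, 'joint_positions': array([-1.28890706,  0.32183993, -0.07010445,  1.45171751,  0.02260767,
        1.37078004, -0.05689086]), 'qd': array([-0.0001063 , -0.00023061,  0.00099953,  0.00071854, -0.00032218,
        0.00316529,  0.00053365]), 'joint_torque': array([ 5.33572202e-04, -4.91270041e+01, -4.03928831e-01, -3.12535214e+01,
       -6.40128320e-02,  4.33974189e-02,  1.66256959e-04]), 'position': array([0.17188469, 0.62629983, 0.23542931]), 'tool_rot': array([-4.19270161e-01, -3.11332554e+00,  3.06398117e-03]), 'ft_force': array([-0.4273432 ,  0.80910138, -0.1874698 ]), 'torque': array([-0.01025113,  0.03151882, -0.02044858]), 'grip_force': 0.0, 'grip_width': 0.9971794777150514}
top {'fx': 401.94890512317136, 'fy': 401.94890512317136, 'cx': 256.07802467002864, 'cy': 185.37389202691526, 'R': array([[-0.00184392, -0.999635  , -0.02695303],
       [-0.99140539,  0.00535322, -0.13071608],
       [ 0.13081265,  0.02648034, -0.9910534 ]]), 't': array([0.05949439, 0.58100509, 1.19061344])}
side {'fx': 399.2638249244341, 'fy': 399.2638249244341, 'cx': 248.95714023059165, 'cy': 191.3418368872172, 'R': array([[ 0.95938634, -0.28138895,  0.01995264],
       [-0.11567786, -0.45693653, -0.88194537],
       [ 0.25728677,  0.84381826, -0.47092914]]), 't': array([-0.52546483,  0.17404055,  0.79874535])}
```

View pics/top0.png

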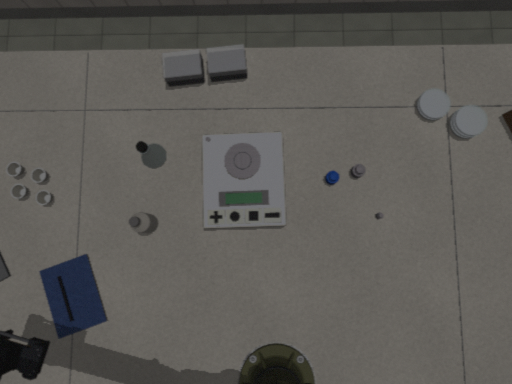

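View pics/side0.png

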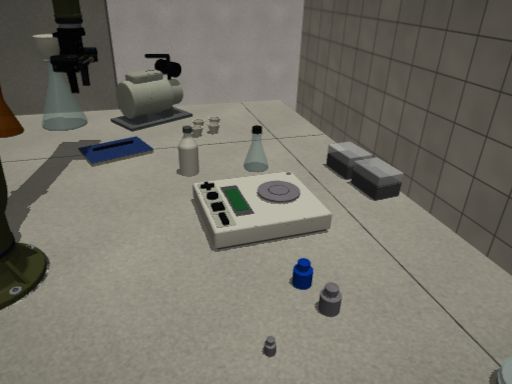

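Top view: the keys from left are cross (216,217), round (235,216), square (253,216) and bar (272,215), and the pan is at (242,160). There are three weight-like candidates: blue (332,178) is the decoy, grey (358,171) is the large steel weight, and grey (379,216) is the small one. In the side view these are (303,274), (330,299) and (270,346). I'll confirm this in one enlarged crop.

Run:
```python
import cv2,numpy as np
t=cv2.imread("pics/top0.png");s=cv2.imread("pics/side0.png")
r=lambda im,x,y,w,h,k:cv2.resize(im[y:y+h,x:x+w],None,fx=k,fy=k,interpolation=cv2.INTER_CUBIC)
a=np.hstack([r(t,200,128,90,104,3.5).clip(0,255)[:364],r(t,315,160,75,65,5.6)[:364,:420]])
b=np.hstack([r(s,190,170,140,74,2.8),r(s,255,255,95,100,3)[80:287,:]])[:207]
w=max(a.shape[1],b.shape[1]);f=lambda m:cv2.copyMakeBorder(m,0,0,0,w-m.shape[1],0)
o=np.vstack([f(a),f(b)]);o=np.clip(o*1.4,0,255).astype(np.uint8);print(o.shape);cv2.imwrite("pics/crop1.png",o)
```

```text
(571, 735, 3)
```

View pics/crop1.png

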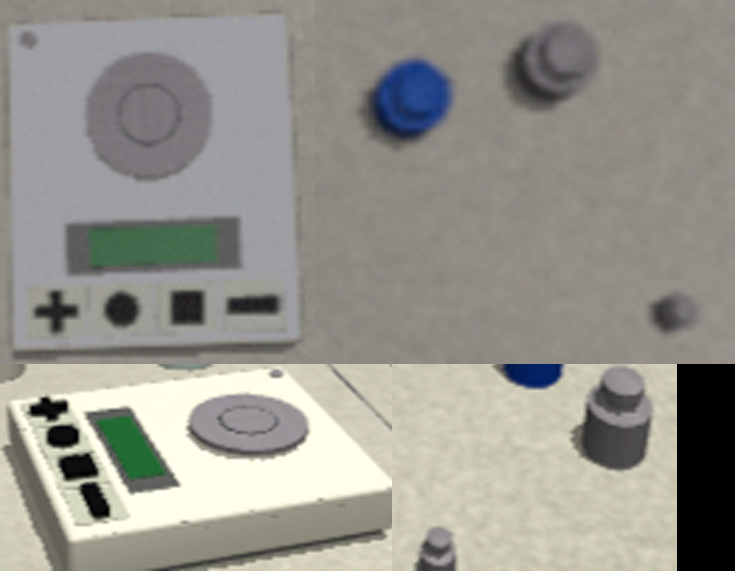

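The crop confirms it: the large weight is the grey one at top (358,171), with its knob top near (360,169) in top and (331.5,287.5) in side. The blue one is the decoy. The key order from +y to -y is cross, round, square, bar.

```bash
cat > h.py <<'E'
from bench import ctrl
import cv2,numpy as np
C={n:ctrl.camera_model(n) for n in("top","side")}
def P(c): return np.array([[c['fx'],0,c['cx']],[0,c['fy'],c['cy']],[0,0,1]])@np.c_[c['R'],c['t']]
def tri(a,b):
    X=cv2.triangulatePoints(P(C['top']),P(C['side']),np.float64(a).reshape(2,1),np.float64(b).reshape(2,1))[:,0];X=X[:3]/X[3]
    return X,[np.round(proj(n,X)[0]-np.float64(p),2) for n,p in(("top",a),("side",b))]
def proj(n,X):
    q=np.c_[np.atleast_2d(X),np.ones(len(np.atleast_2d(X)))]@P(C[n]).T; return q[:,:2]/q[:,2:]
def onz(n,uv,z):
    c=C[n];d=c['R'].T@np.array([(uv[0]-c['cx'])/c['fx'],(uv[1]-c['cy'])/c['fy'],1]);o=-c['R'].T@c['t'];return o+d*(z-o[2])/d[2]
E
python3 - <<'E'
from h import *
np.set_printoptions(precision=4,suppress=True)
t=cv2.imread("pics/top0.png");s=cv2.imread("pics/side0.png")
def blobs(im,x,y,w,h,th):
    g=im[y:y+h,x:x+w].max(2);wt=np.clip(th-g.astype(float),0,None)
    n,l,st,c=cv2.connectedComponentsWithStats((g<th).astype(np.uint8))
    return [((np.array([np.sum((l==i)*wt*X) for X in np.meshgrid(np.arange(w),np.arange(h))])/np.sum((l==i)*wt)+[x,y]).round(2),st[i,4]) for i in range(1,n) if st[i,4]>20]
T=blobs(t,206,206,78,20,75);S=blobs(s,196,178,40,50,80)
print(T);print(S)
T=sorted([b[0] for b in T],key=lambda p:p[0]);S=sorted([b[0] for b in S],key=lambda p:p[1])
if len(T)==len(S)==4:
  K=[]
  for a,b in zip(T,S): X,e=tri(a,b);K.append(X);print(X,e, onz("top",a,.064))
print("pan",tri((242.3,160.7),(278.6,190.4)),onz("top",(242.3,160.7),.066))
print("knob",tri((360,169),(331.4,287.4)),onz("top",(360,169),.056))
print("corners z55",[onz("top",p,.055) for p in((202.5,135),(281.5,132),(285.5,227),(204,229))])
E
```

```text
[(array([215.69, 216.52]), np.int32(78)), (array([234.27, 215.93]), np.int32(77)), (array([253.07, 215.31]), np.int32(90)), (array([271.94, 214.68]), np.int32(78))]
[(array([206.98, 185.59]), np.int32(76)), (array([229.8 , 195.85]), np.int32(215)), (array([212.01, 195.3 ]), np.int32(82)), (array([202.11, 212.92]), np.int32(146)), (array([217.43, 206.26]), np.int32(105)), (array([223.55, 218.36]), np.int32(89))]
pan (array([0.6538, 0.0982, 0.0634]), [array([ 0.03, -0.1 ]), array([-0.12,  0.02])]) [0.653  0.0981 0.066 ]
knob (array([ 0.6269, -0.2568,  0.0522]), [array([-0.09,  0.26]), array([ 0.46, -0.07])]) [ 0.627  -0.2562  0.056 ]
corners z55 [array([0.7365, 0.2218, 0.055 ]), array([ 0.7438, -0.0213,  0.055 ]), array([ 0.4538, -0.0303,  0.055 ]), array([0.4485, 0.2128, 0.055 ])]
```

Run:
```python
from h import *
from scipy.optimize import least_squares
from scipy.spatial.transform import Rotation as R
np.set_printoptions(precision=4,suppress=True)
T=[(215.69,216.52),(234.27,215.93),(253.07,215.31),(271.94,214.68),(242.3,160.7)]
S=[(206.98,185.59),(212.01,195.3),(217.43,206.26),(223.55,218.36),(278.6,190.4)]
X=np.array([tri(a,b)[0] for a,b in zip(T,S)]);print(X)
M=np.array([[-.112,y,.063] for y in(.084,.028,-.028,-.084)]+[[.055,0,.066]])
def w(p): return M@R.from_euler('z',p[2]).as_matrix().T+[p[0],p[1],0]
f=lambda p:np.r_[(proj("top",w(p))-T).ravel(),(proj("side",w(p))-S).ravel()]
r=least_squares(f,[.6,.1,0]);print("balance",r.x,r.fun.round(2));print(w(r.x))
s=ctrl.get_state();A=R.from_rotvec(s['tool_rot']).as_matrix();print(A);print(s['position'])
```

```text
[[0.4847 0.1778 0.0588]
 [0.4865 0.1222 0.059 ]
 [0.4881 0.0661 0.0588]
 [0.4899 0.0099 0.0585]
 [0.6538 0.0982 0.0634]]
balance [0.5985 0.0952 0.03  ] [ 0.44  0.38  0.64  0.34  0.66  0.33  0.65  0.33  0.41 -0.17  0.1  -1.1
  0.07 -0.94  0.14 -1.07  0.08 -1.21  0.   -0.64]
[[0.4841 0.1759 0.063 ]
 [0.4857 0.1199 0.063 ]
 [0.4874 0.0639 0.063 ]
 [0.4891 0.0079 0.063 ]
 [0.6535 0.0969 0.066 ]]
[[-0.9644  0.2646 -0.0004]
 [ 0.2646  0.9644 -0.0017]
 [-0.0001 -0.0017 -1.    ]]
[0.1719 0.6264 0.2356]
```

```bash
cat > plan.py <<'E'
import sys
from h import *
from scipy.spatial.transform import Rotation as R
# args: x y z yaw_of_tool_y(deg); prints travel and turn from the present pose
x,y,z,yaw=map(float,sys.argv[1:5]);s=ctrl.get_state()
A=R.from_rotvec(s['tool_rot']).as_matrix();c,q=np.cos(np.radians(yaw)),np.sin(np.radians(yaw))
B=np.array([[-q,c,0],[c,q,0],[0,0,-1]]).T
d=A.T@(np.array([x,y,z])-s['position'])
print("t",s['time'],"pos",s['position'].round(4),"travel",d.round(4),"turn",np.degrees(R.from_matrix(A.T@B).as_rotvec()).round(2),"F",s['ft_force'].round(2),"w",round(s['grip_width'],3),"gf",round(s['grip_force'],2),"j7",s['joint_positions'][6].round(2))
E
python3 plan.py .486 .121 .18 91.7
```

```text
t 0.1 pos [0.1719 0.6264 0.2356] travel [-0.4366 -0.4042  0.0563] turn [-1.000e-01 -1.000e-02 -1.704e+01] F [-0.6  -0.63 -0.38] w 1.002 gf 0.0 j7 -0.06
```

Request:
{"op": "step_arm", "data": {"commands": [{"travel":[-0.035,-0.032,0.004],"turn":[0,0,-3]},{"travel":[-0.07,-0.064,0.009],"turn":[0,0,-7]},{"travel":[-0.104,-0.097,0.013],"turn":[0,0,-11]},{"travel":[-0.139,-0.129,0.018],"turn":[0,0,-15]},{"travel":[-0.173,-0.161,0.022],"turn":[0,0,-17]}], "gripper": 0, "force": 20}}

```text
time: 0.6
position: [0.297, 0.4236, 0.2139]
tool_rot: [0.049, -3.141, 0.001]
ft_force: [0.3, 0.7, -0.1]
grip_width: 0.63
grip_force: 0.0
```

```bash
python3 plan.py .486 .121 .12 91.7
```

```text
t 0.6 pos [0.297  0.4236 0.2139] travel [-0.1796 -0.3083  0.094 ] turn [-0.03 -0.02  0.08] F [ 0.31  0.65 -0.15] w 0.63 gf 0.0 j7 0.59
```

Request:
{"op": "step_arm", "data": {"commands": [{"travel":[-0.02,-0.035,0.007]},{"travel":[-0.041,-0.07,0.014]},{"travel":[-0.062,-0.106,0.021]},{"travel":[-0.083,-0.142,0.028]},{"travel":[-0.104,-0.178,0.035]}]}}

```text
$.commands[0]: bad value
```

Request:
{"op": "step_arm", "data": {"commands": [{"travel":[-0.02,-0.033,0.015]},{"travel":[-0.039,-0.065,0.029]},{"travel":[-0.058,-0.097,0.044]},{"travel":[-0.075,-0.128,0.059]},{"travel":[-0.075,-0.128,0.059]}]}}

```text
$.commands[0]: bad value
```

```bash
python3 plan.py .486 .121 .09 91.7
python3 - <<'E'
from h import *
t=ctrl.get_image("top");s=ctrl.get_image("side")
o=np.hstack([cv2.resize(t[130:240,195:295],(500,550)),cv2.resize(s[120:240,180:240],(275,550))])
cv2.imwrite("pics/near1.png",o[:,:,::-1])
E
```

```text
t 0.6 pos [0.297  0.4236 0.2139] travel [-0.1796 -0.3083  0.124 ] turn [-0.03 -0.02  0.08] F [ 0.31  0.65 -0.15] w 0.63 gf 0.0 j7 0.59
```

View pics/near1.png

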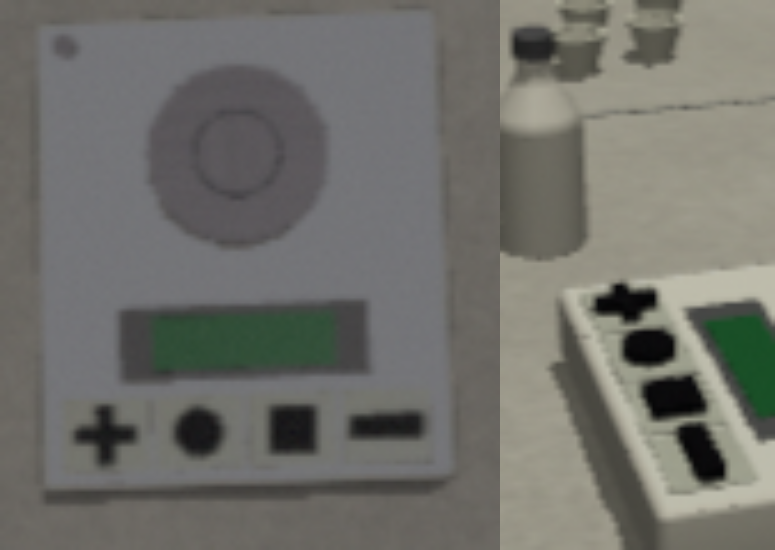

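The "turn" field is required, so both moves were refused and the view shows the balance untouched with no gripper near it. I'll send them again with a turn.

Request:
{"op": "step_arm", "data": {"commands": [{"travel":[-0.02,-0.035,0.007],"turn":[0,0,0]},{"travel":[-0.041,-0.07,0.014],"turn":[0,0,0]},{"travel":[-0.062,-0.106,0.021],"turn":[0,0,0]},{"travel":[-0.083,-0.142,0.028],"turn":[0,0,0]},{"travel":[-0.104,-0.178,0.035],"turn":[0,0,0]}]}}

```text
time: 1.2
position: [0.4058, 0.2497, 0.1792]
tool_rot: [0.046, -3.141, -0.0]
ft_force: [0.8, 0.7, 0.5]
grip_width: 0.083
grip_force: 0.0
```

Request:
{"op": "step_arm", "data": {"commands": [{"travel":[-0.02,-0.033,0.015],"turn":[0,0,0]},{"travel":[-0.039,-0.065,0.029],"turn":[0,0,0]},{"travel":[-0.058,-0.097,0.044],"turn":[0,0,0]},{"travel":[-0.075,-0.128,0.059],"turn":[0,0,0]},{"travel":[-0.075,-0.128,0.059],"turn":[0,0,0]}]}}

```text
time: 1.7
position: [0.4847, 0.1196, 0.1186]
tool_rot: [0.033, -3.139, 0.006]
ft_force: [-1.3, -0.2, 0.6]
grip_width: 0.009
grip_force: 0.0
```

```bash
python3 plan.py .486 .121 .09 91.7
python3 - <<'E'
from h import *
t=ctrl.get_image("top");s=ctrl.get_image("side")
o=np.hstack([cv2.resize(t[130:240,195:295],(500,550)),cv2.resize(s[120:240,180:240],(275,550))])
cv2.imwrite("pics/near2.png",o[:,:,::-1])
E
```

```text
t 1.7 pos [0.4847 0.1196 0.1186] travel [-0.0014  0.0015  0.0285] turn [-0.22 -0.13 -0.5 ] F [-1.28 -0.25  0.6 ] w 0.009 gf 0.0 j7 1.33
```

View pics/near2.png

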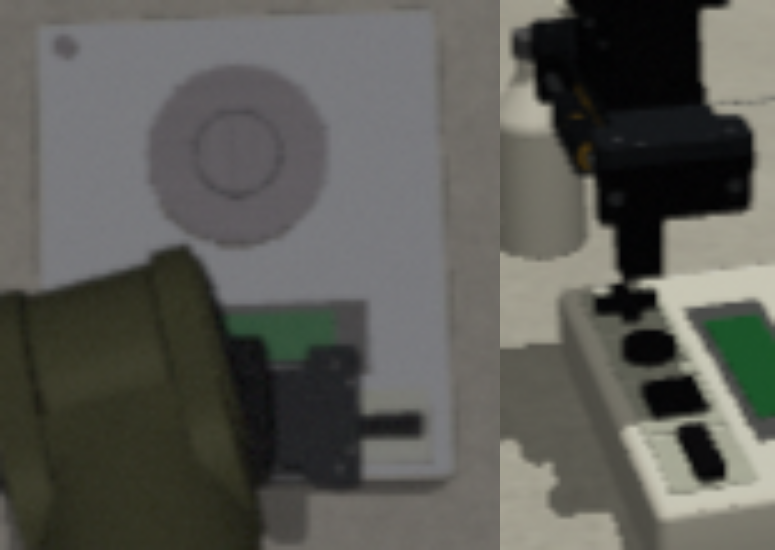

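The side view shows the closed fingertips at about (211,181), directly above the round key at (212,195). Descending.

Request:
{"op": "step_arm", "data": {"commands": [{"travel":[-0.001,0.001,0.014],"turn":[0,0,-0.5]},{"travel":[-0.001,0.001,0.028],"turn":[0,0,-0.5]},{"travel":[-0.001,0.001,0.036],"turn":[0,0,-0.5]},{"travel":[-0.001,0.001,0.036],"turn":[0,0,-0.5]}]}}

```text
time: 2.2
position: [0.4834, 0.1264, 0.0827]
tool_rot: [0.061, -3.138, 0.002]
ft_force: [-0.6, 0.7, -0.0]
grip_width: 0.006
grip_force: 0.0
```

```bash
python3 plan.py .486 .121 .072 91.7; python3 -c "
from h import *
print(proj('side',[.485,.1205,.1045]))"
```

```text
t 2.2 pos [0.4834 0.1264 0.0827] travel [-0.0024 -0.0055  0.0107] turn [-0.07 -0.19  0.53] F [-0.59  0.65 -0.04] w 0.006 gf 0.0 j7 1.35
[[211.32774515 179.360884  ]]
```

Request:
{"op": "step_arm", "data": {"commands": [{"travel":[0,0,0],"turn":[0,0,0]},{"travel":[0,0,0],"turn":[0,0,0]}]}}

```text
time: 2.4
position: [0.4853, 0.1264, 0.085]
tool_rot: [-0.059, 3.14, 0.001]
ft_force: [0.5, 0.7, -0.0]
grip_width: 0.005
grip_force: 0.0
```

```bash
python3 plan.py .486 .121 .072 91.7
```

```text
t 2.4 pos [0.4853 0.1264 0.085 ] travel [-0.0004 -0.0054  0.013 ] turn [0.02 0.05 0.47] F [ 0.52  0.74 -0.01] w 0.005 gf 0.0 j7 1.35
```

Request:
{"op": "step_arm", "data": {"commands": [{"travel":[0,-0.005,0],"turn":[0,0,0.5]},{"travel":[0,-0.005,0.004],"turn":[0,0,0.5]},{"travel":[0,-0.005,0.008],"turn":[0,0,0.5]},{"travel":[0,-0.005,0.011],"turn":[0,0,0.5]},{"travel":[0,-0.005,0.011],"turn":[0,0,0.5]}]}}

```text
time: 2.9
position: [0.4854, 0.121, 0.0734]
tool_rot: [-0.045, 3.141, -0.0]
ft_force: [0.7, -1.2, 0.6]
grip_width: 0.007
grip_force: 0.5
```

```bash
python3 plan.py .486 .121 .072 91.7
```

```text
t 2.9 pos [0.4854 0.121  0.0734] travel [-0.0006 -0.      0.0014] turn [-0.    0.02 -0.05] F [ 0.7  -1.22  0.64] w 0.007 gf 0.51 j7 1.36
```

Request:
{"op": "step_arm", "data": {"commands": [{"travel":[0,0,0.0015],"turn":[0,0,0]},{"travel":[0,0,0.003],"turn":[0,0,0]},{"travel":[0,0,0.003],"turn":[0,0,0]}]}}

```text
time: 3.2
position: [0.4855, 0.121, 0.073]
tool_rot: [0.045, -3.141, -0.001]
ft_force: [-6.2, -2.5, 19.8]
grip_width: 0.005
grip_force: 10.2
```

The tips stopped at z 0.073 with about 20 N, which is the key's end stop at the expected depth. So the round key is in. Next I lift and go over the bar key.

Request:
{"op": "step_arm", "data": {"commands": [{"travel":[0,0,-0.01],"turn":[0,0,0]},{"travel":[0,0,-0.03],"turn":[0,0,0]},{"travel":[0,-0.037,-0.03],"turn":[0,0,0]},{"travel":[0,-0.075,-0.03],"turn":[0,0,0]},{"travel":[0,-0.112,-0.03],"turn":[0,0,0]}]}}

```text
time: 3.7
position: [0.4881, 0.0085, 0.1006]
tool_rot: [-0.048, 3.141, 0.001]
ft_force: [-0.1, 0.5, -0.2]
grip_width: 0.002
grip_force: 0.0
```

Request:
{"op": "step_arm", "data": {"commands": [{"travel":[0,0,0],"turn":[0,0,0]},{"travel":[0,0,0],"turn":[0,0,0]},{"travel":[0,0,0],"turn":[0,0,0]}]}}

```text
time: 4.0
position: [0.4883, 0.0105, 0.1004]
tool_rot: [0.048, -3.141, -0.001]
ft_force: [0.2, 0.3, -0.4]
grip_width: 0.006
grip_force: 0.0
```

```bash
python3 plan.py .4893 .009 .08 91.7
python3 - <<'E'
from h import *
s=ctrl.get_image("side")
cv2.imwrite("pics/near3.png",cv2.resize(s[120:240,180:270],(600,600))[:,:,::-1])
E
```

```text
t 4.0 pos [0.4883 0.0105 0.1004] travel [-0.001  -0.0016  0.0204] turn [ 0.04 -0.02  0.04] F [ 0.2  0.3 -0.4] w 0.006 gf 0.0 j7 1.57
```

View pics/near3.png

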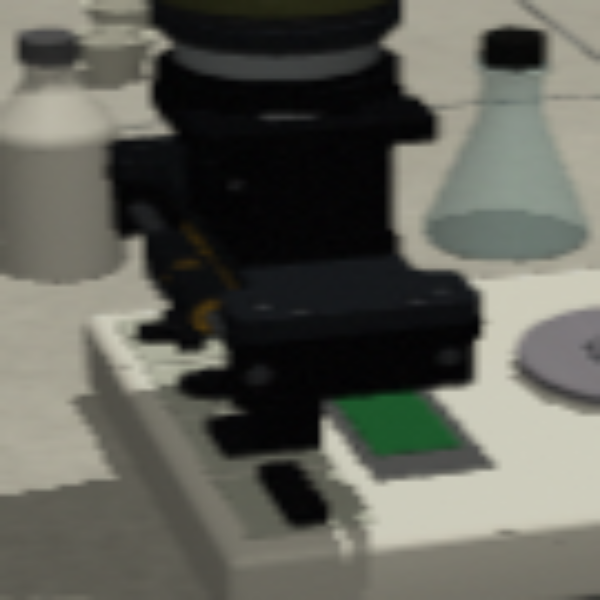

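The side view shows the fingertips at about (224,209), directly above the bar key at (224,218), and the round key sits visibly lower.

Request:
{"op": "step_arm", "data": {"commands": [{"travel":[-0.001,-0.0015,0.012],"turn":[0,0,0]},{"travel":[-0.001,-0.0015,0.02],"turn":[0,0,0]},{"travel":[-0.001,-0.0015,0.024],"turn":[0,0,0]},{"travel":[-0.001,-0.0015,0.028],"turn":[0,0,0]},{"travel":[-0.001,-0.0015,0.03],"turn":[0,0,0]}]}}

```text
time: 4.55
position: [0.489, 0.0083, 0.0728]
tool_rot: [0.046, -3.138, -0.003]
ft_force: [-13.8, -0.2, 35.9]
grip_width: 0.009
grip_force: 17.9
```

Request:
{"op": "step_arm", "data": {"commands": [{"travel":[0,0,0],"turn":[0,0,0]},{"travel":[0,0,0],"turn":[0,0,0]}]}}

```text
time: 4.75
position: [0.489, 0.0083, 0.073]
tool_rot: [0.046, -3.139, -0.003]
ft_force: [-10.8, 0.5, 24.6]
grip_width: 0.008
grip_force: 12.3
```

The bar key hit its stop too. I'll lift, then recheck the weight's position.

Request:
{"op": "step_arm", "data": {"commands": [{"travel":[0,0,-0.01],"turn":[0,0,0]},{"travel":[0,0,-0.035],"turn":[0,0,0]},{"travel":[0,0,-0.07],"turn":[0,0,0]},{"travel":[0,0,-0.07],"turn":[0,0,0]},{"travel":[0,0,-0.07],"turn":[0,0,0]}], "gripper": 0.8}}

```text
time: 5.25
position: [0.4899, 0.0078, 0.141]
tool_rot: [-0.046, 3.14, 0.001]
ft_force: [0.9, -0.4, -0.6]
grip_width: 0.375
grip_force: 0.0
```

```bash
python3 - <<'E'
from h import *
np.set_printoptions(precision=4,suppress=True)
print("body top",onz("top",(357.1,171.4),.036),"blue",onz("top",(331.8,177.9),.04))
# fit the model's silhouette edges: draw model outline on enlarged views
t=ctrl.get_image("top");s=ctrl.get_image("side")
a=np.linspace(0,2*np.pi,60)
out=[]
for n,im,(x,y,w,h) in(("top",t,(340,155,38,30)),("side",s,(310,275,38,45))):
    k=10;c=np.clip(cv2.resize(im[y:y+h,x:x+w],None,fx=k,fy=k,interpolation=cv2.INTER_CUBIC)[:,:,::-1]*1.5,0,255).astype(np.uint8)
    for z,r in((0,.02),(.036,.02),(.056,.013)):
        q=proj(n,np.c_[.6268+r*np.cos(a),-.2565+r*np.sin(a),0*a+z])
        cv2.polylines(c,[np.int32(((q-[x,y]+.5)*k))],True,(0,0,255) if z else (0,255,0),1)
    out.append(cv2.copyMakeBorder(c,0,450-c.shape[0],0,0,0))
cv2.imwrite("pics/wt.png",np.hstack(out))
E
python3 plan.py .6268 -.2565 .14 5
```

```text
body top [ 0.6231 -0.2518  0.036 ] blue [ 0.6028 -0.1736  0.04  ]
t 5.35 pos [0.4887 0.0077 0.1394] travel [-0.1304 -0.2681 -0.0007] turn [-9.000e-02 -7.000e-02  8.666e+01] F [-0.58  0.11 -0.98] w 0.467 gf 0.0 j7 1.55
```

View pics/wt.png

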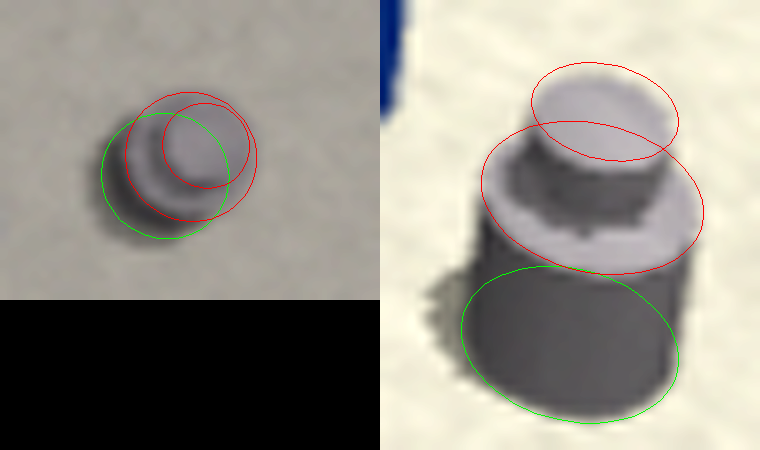

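The projected model outline matches the weight in both views to about 1 px (around 2 mm), so it stands at (0.627,-0.2565). I'll move over it with the finger line turned to 12°, across the line to the blue decoy.

Request:
{"op": "step_arm", "data": {"commands": [{"travel":[-0.013,-0.027,0],"turn":[0,0,8]},{"travel":[-0.026,-0.054,0],"turn":[0,0,16]},{"travel":[-0.039,-0.08,0],"turn":[0,0,24]},{"travel":[-0.052,-0.107,0],"turn":[0,0,32]},{"travel":[-0.065,-0.134,0],"turn":[0,0,40]}]}}

```text
time: 5.85
position: [0.5578, -0.1252, 0.1389]
tool_rot: [-1.039, -2.962, 0.001]
ft_force: [0.2, 0.3, -0.0]
grip_width: 0.785
grip_force: 0.0
```

```bash
python3 plan.py .6268 -.2565 .14 12
```

```text
t 5.85 pos [ 0.5578 -0.1252  0.1389] travel [-0.1359 -0.0594 -0.0012] turn [-0.13 -0.08 39.34] F [ 0.2  0.3 -0. ] w 0.785 gf 0.0 j7 1.21
```

Request:
{"op": "step_arm", "data": {"commands": [{"travel":[-0.027,-0.012,0],"turn":[0,0,8]},{"travel":[-0.054,-0.024,0],"turn":[0,0,16]},{"travel":[-0.081,-0.036,0],"turn":[0,0,24]},{"travel":[-0.109,-0.048,0],"turn":[0,0,32]},{"travel":[-0.134,-0.058,0],"turn":[0,0,39]}]}}

```text
time: 6.35
position: [0.627, -0.2542, 0.1385]
tool_rot: [-1.969, -2.445, 0.003]
ft_force: [-0.1, 0.3, -0.0]
grip_width: 0.803
grip_force: 0.0
```

Request:
{"op": "step_arm", "data": {"commands": [{"travel":[0,0,0],"turn":[0,0,0]},{"travel":[0,0,0],"turn":[0,0,0]},{"travel":[0,0,0],"turn":[0,0,0]}]}}

```text
time: 6.65
position: [0.6269, -0.2515, 0.1394]
tool_rot: [-1.959, -2.453, -0.0]
ft_force: [0.2, 0.5, -0.5]
grip_width: 0.804
grip_force: 0.0
```

```bash
python3 plan.py .6268 -.2565 .021 12
```

```text
t 6.65 pos [ 0.6269 -0.2515  0.1394] travel [-0.0051 -0.001   0.1184] turn [-0.08 -0.11  0.77] F [ 0.21  0.5  -0.47] w 0.804 gf 0.0 j7 0.82
```

Request:
{"op": "step_arm", "data": {"commands": [{"travel":[-0.005,-0.001,0.02],"turn":[0,0,0.8]},{"travel":[-0.005,-0.001,0.04],"turn":[0,0,0.8]},{"travel":[-0.005,-0.001,0.06],"turn":[0,0,0.8]},{"travel":[-0.005,-0.001,0.065],"turn":[0,0,0.8]},{"travel":[-0.005,-0.001,0.065],"turn":[0,0,0.8]}]}}

```text
time: 7.15
position: [0.6271, -0.2566, 0.0748]
tool_rot: [-1.977, -2.439, -0.0]
ft_force: [0.9, -0.2, 1.6]
grip_width: 0.801
grip_force: 0.0
```

```bash
python3 plan.py .6268 -.2565 .021 12
python3 - <<'E'
from h import *
s=ctrl.get_image("side")
cv2.imwrite("pics/near4.png",cv2.resize(s[220:340,280:400],(600,600))[:,:,::-1])
E
```

```text
t 7.15 pos [ 0.6271 -0.2566  0.0748] travel [ 0.     -0.0002  0.0538] turn [-0.07 -0.09 -0.05] F [ 0.88 -0.2   1.61] w 0.801 gf 0.0 j7 0.85
```

View pics/near4.png

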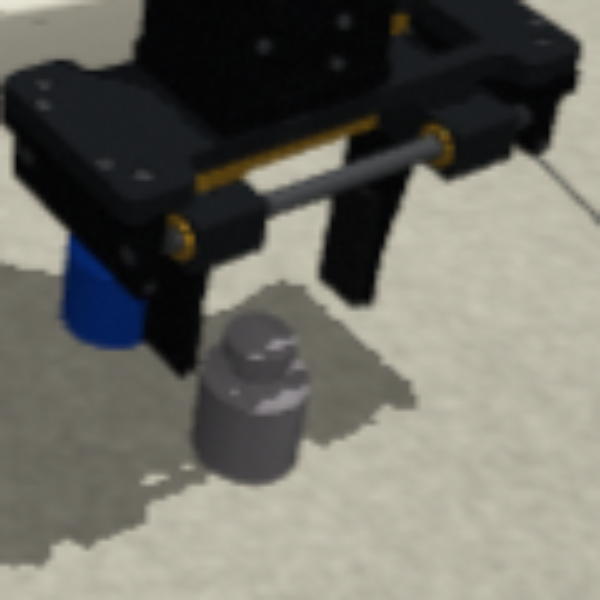

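The fingers straddle the knob: the tips' midpoint is near (333,287) and the knob top is at (332,286). Blue is clear of both. Lower and grip.

Request:
{"op": "step_arm", "data": {"commands": [{"travel":[0,0,0.015],"turn":[0,0,0]},{"travel":[0,0,0.03],"turn":[0,0,0]},{"travel":[0,0,0.045],"turn":[0,0,0]},{"travel":[0,0,0.052],"turn":[0,0,0]},{"travel":[0,0,0.052],"turn":[0,0,0]}]}}

```text
time: 7.7
position: [0.6264, -0.2575, 0.0214]
tool_rot: [-1.978, -2.437, 0.002]
ft_force: [-0.1, 0.7, 0.3]
grip_width: 0.802
grip_force: 0.0
```

Request:
{"op": "step_arm", "data": {"commands": [{"travel":[0,0,0],"turn":[0,0,0]},{"travel":[0,0,0],"turn":[0,0,0]},{"travel":[0,0,0],"turn":[0,0,0]},{"travel":[0,0,0],"turn":[0,0,0]},{"travel":[0,0,0],"turn":[0,0,0]}], "gripper": 0.3, "force": 25}}

```text
time: 8.2
position: [0.6282, -0.258, 0.024]
tool_rot: [1.979, 2.438, 0.001]
ft_force: [1.3, -0.9, 0.4]
grip_width: 0.451
grip_force: 25.0
```

Request:
{"op": "step_arm", "data": {"commands": [{"travel":[0,0,0],"turn":[0,0,0]},{"travel":[0,0,0],"turn":[0,0,0]},{"travel":[0,0,0],"turn":[0,0,0]}]}}

```text
time: 8.5
position: [0.6282, -0.258, 0.024]
tool_rot: [1.979, 2.438, 0.001]
ft_force: [1.9, -0.9, 1.6]
grip_width: 0.446
grip_force: 25.0
```

```bash
python3 plan.py .6268 -.2565 .021 12
```

```text
t 8.5 pos [ 0.6282 -0.258   0.024 ] travel [ 0.0018 -0.001   0.003 ] turn [ 0.07  0.02 -0.13] F [ 1.9  -0.91  1.56] w 0.446 gf 24.97 j7 0.87
```

Gripped at about 39 mm, which fits the 40 mm body. Lift.

Request:
{"op": "step_arm", "data": {"commands": [{"travel":[0,0,-0.01],"turn":[0,0,0]},{"travel":[0,0,-0.035],"turn":[0,0,0]},{"travel":[0,0,-0.07],"turn":[0,0,0]},{"travel":[0,0,-0.105],"turn":[0,0,0]},{"travel":[0,0,-0.13],"turn":[0,0,0]}]}}

```text
time: 9.0
position: [0.6271, -0.2585, 0.1557]
tool_rot: [1.981, 2.438, -0.0]
ft_force: [0.3, 0.4, -2.7]
grip_width: 0.444
grip_force: 25.0
```

```bash
python3 plan.py .6535 .096 .155 12
```

```text
t 9.0 pos [ 0.6271 -0.2585  0.1557] travel [0.3416 0.0985 0.0006] turn [ 0.    0.02 -0.18] F [ 0.3   0.35 -2.71] w 0.444 gf 24.96 j7 0.81
```

Request:
{"op": "step_arm", "data": {"commands": [{"travel":[0.02,0.006,0],"turn":[0,0,0]},{"travel":[0.055,0.016,0],"turn":[0,0,0]},{"travel":[0.09,0.026,0],"turn":[0,0,0]},{"travel":[0.13,0.037,0],"turn":[0,0,0]},{"travel":[0.17,0.049,0],"turn":[0,0,0]}]}}

```text
time: 9.5
position: [0.6392, -0.0807, 0.1531]
tool_rot: [-1.981, -2.436, 0.002]
ft_force: [0.5, 0.1, -2.4]
grip_width: 0.448
grip_force: 25.0
```

Request:
{"op": "step_arm", "data": {"commands": [{"travel":[0.04,0.012,0],"turn":[0,0,0]},{"travel":[0.08,0.023,0],"turn":[0,0,0]},{"travel":[0.12,0.035,0],"turn":[0,0,0]},{"travel":[0.15,0.043,0],"turn":[0,0,0]},{"travel":[0.17,0.049,0],"turn":[0,0,0]}]}}

```text
time: 10.0
position: [0.6523, 0.0986, 0.1528]
tool_rot: [-1.974, -2.44, 0.002]
ft_force: [0.2, -0.0, -4.2]
grip_width: 0.45
grip_force: 25.0
```

Request:
{"op": "step_arm", "data": {"commands": [{"travel":[0,0,0],"turn":[0,0,0]},{"travel":[0,0,0],"turn":[0,0,0]},{"travel":[0,0,0],"turn":[0,0,0]}]}}

```text
time: 10.3
position: [0.6532, 0.0924, 0.1534]
tool_rot: [1.983, 2.436, -0.003]
ft_force: [0.0, -0.1, -4.1]
grip_width: 0.446
grip_force: 25.0
```

```bash
python3 plan.py .6535 .096 .11 12
```

```text
t 10.3 pos [0.6532 0.0924 0.1534] travel [0.0035 0.0011 0.0434] turn [-0.07  0.07 -0.29] F [ 0.01 -0.07 -4.15] w 0.446 gf 24.96 j7 0.24
```

Request:
{"op": "step_arm", "data": {"commands": [{"travel":[0.0035,0.001,0.012],"turn":[0,0,0]},{"travel":[0.0035,0.001,0.025],"turn":[0,0,0]},{"travel":[0.0035,0.001,0.038],"turn":[0,0,0]},{"travel":[0.0035,0.001,0.05],"turn":[0,0,0]},{"travel":[0.0035,0.001,0.053],"turn":[0,0,0]}]}}

```text
time: 10.8
position: [0.6523, 0.0981, 0.0978]
tool_rot: [-1.979, -2.437, 0.005]
ft_force: [-0.4, -0.5, -2.4]
grip_width: 0.448
grip_force: 25.0
```

Request:
{"op": "step_arm", "data": {"commands": [{"travel":[0,0,0],"turn":[0,0,0]},{"travel":[0,0,0],"turn":[0,0,0]}]}}

```text
time: 11.0
position: [0.6543, 0.0983, 0.1009]
tool_rot: [1.98, 2.438, 0.001]
ft_force: [0.4, 0.2, -2.7]
grip_width: 0.447
grip_force: 25.0
```

```bash
python3 plan.py .6535 .096 .09 12
python3 - <<'E'
from h import *
s=ctrl.get_image("side");t=ctrl.get_image("top")
cv2.imwrite("pics/near5.png",np.hstack([cv2.resize(s[130:230,230:330],(400,400)),cv2.resize(t[120:220,195:295],(400,400))])[:,:,::-1])
E
```

```text
t 11.0 pos [0.6543 0.0983 0.1009] travel [-0.0021 -0.0013  0.0109] turn [ 0.05  0.01 -0.15] F [ 0.4   0.22 -2.71] w 0.447 gf 24.96 j7 0.26
```

View pics/near5.png

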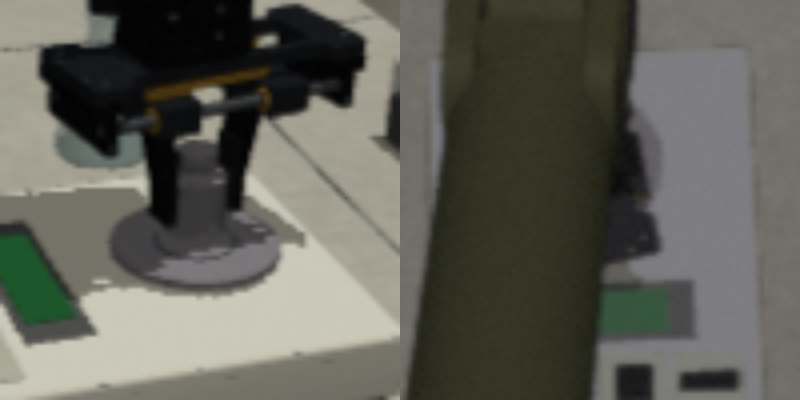

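In the side view the weight's base centre is at about (280,190), against the pan centre at (278.6,190.4). It is over the centre and just above the pan. Lower slowly.

Request:
{"op": "step_arm", "data": {"commands": [{"travel":[-0.002,-0.001,0.003],"turn":[0,0,0]},{"travel":[-0.002,-0.001,0.006],"turn":[0,0,0]},{"travel":[-0.002,-0.001,0.008],"turn":[0,0,0]},{"travel":[-0.002,-0.001,0.0095],"turn":[0,0,0]},{"travel":[-0.002,-0.001,0.0095],"turn":[0,0,0]}]}}

```text
time: 11.6
position: [0.6531, 0.0964, 0.0907]
tool_rot: [-1.98, -2.439, 0.001]
ft_force: [-0.1, -0.7, -3.3]
grip_width: 0.447
grip_force: 25.0
```

Request:
{"op": "step_arm", "data": {"commands": [{"travel":[0,0,0.0005],"turn":[0,0,0]},{"travel":[0,0,0.001],"turn":[0,0,0]},{"travel":[0,0,0.001],"turn":[0,0,0]}]}}

```text
time: 11.9
position: [0.6534, 0.0964, 0.0901]
tool_rot: [1.98, 2.439, 0.0]
ft_force: [-0.4, -0.0, -3.0]
grip_width: 0.448
grip_force: 25.0
```

Request:
{"op": "step_arm", "data": {"commands": [{"travel":[0,0,0.0005],"turn":[0,0,0]},{"travel":[0,0,0.001],"turn":[0,0,0]},{"travel":[0,0,0.001],"turn":[0,0,0]}]}}

```text
time: 12.2
position: [0.6534, 0.0963, 0.09]
tool_rot: [-1.98, -2.439, -0.001]
ft_force: [-2.9, 0.1, 5.6]
grip_width: 0.448
grip_force: 25.0
```

Contact: the force went from -3 to +5.6 N. Release.

Request:
{"op": "step_arm", "data": {"commands": [{"travel":[0,0,0],"turn":[0,0,0]},{"travel":[0,0,0],"turn":[0,0,0]},{"travel":[0,0,0],"turn":[0,0,0]},{"travel":[0,0,0],"turn":[0,0,0]},{"travel":[0,0,0],"turn":[0,0,0]}], "gripper": 0.8}}

```text
time: 12.7
position: [0.6533, 0.0963, 0.0889]
tool_rot: [1.98, 2.439, 0.0]
ft_force: [-0.1, -0.4, -0.1]
grip_width: 0.768
grip_force: 0.0
```

Request:
{"op": "step_arm", "data": {"commands": [{"travel":[0,0,-0.01],"turn":[0,0,0]},{"travel":[0,0,-0.03],"turn":[0,0,0]},{"travel":[0,0,-0.055],"turn":[0,0,0]},{"travel":[0,0,-0.08],"turn":[0,0,0]},{"travel":[0,0,-0.08],"turn":[0,0,0]}]}}

```text
time: 13.2
position: [0.6559, 0.0962, 0.174]
tool_rot: [1.977, 2.435, 0.01]
ft_force: [0.7, -0.2, 1.1]
grip_width: 0.802
grip_force: 0.0
```

```bash
python3 plan.py .4877 .065 .17 12
python3 - <<'E'
from h import *
s=ctrl.get_image("side")
cv2.imwrite("pics/near6.png",cv2.resize(s[130:230,200:330],(780,600))[:,:,::-1])
E
```

```text
t 13.2 pos [0.6559 0.0962 0.174 ] travel [ 0.004  -0.1711  0.0026] turn [ 0.45 -0.01 -0.15] F [ 0.73 -0.2   1.09] w 0.802 gf 0.0 j7 0.23
```

View pics/near6.png

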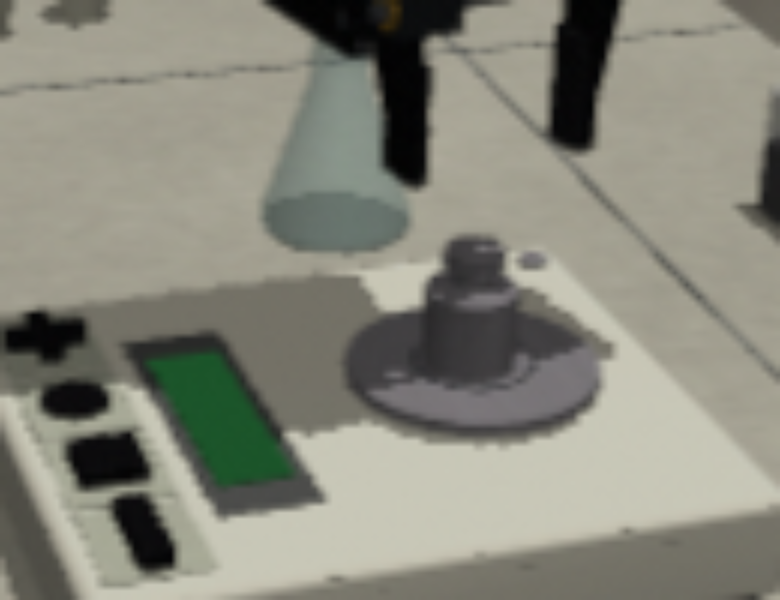

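The weight stands upright and released. Its base is at about (278,190), within roughly 4 mm of the pan centre, and the bar key is up. Now to the square key.

Request:
{"op": "step_arm", "data": {"commands": [{"travel":[0.001,-0.035,0],"turn":[0,0,0]},{"travel":[0.002,-0.07,0],"turn":[0,0,0]},{"travel":[0.003,-0.105,0],"turn":[0,0,0]},{"travel":[0.004,-0.14,0],"turn":[0,0,0]},{"travel":[0.004,-0.171,0],"turn":[0,0,0]}], "gripper": 0}}

```text
time: 13.75
position: [0.4827, 0.0648, 0.1678]
tool_rot: [-1.979, -2.438, 0.003]
ft_force: [-1.3, 0.3, 0.5]
grip_width: 0.433
grip_force: 0.0
```

Request:
{"op": "step_arm", "data": {"commands": [{"travel":[0,0,0.02],"turn":[0,0,0]},{"travel":[0,0,0.04],"turn":[0,0,0]},{"travel":[0,0,0.06],"turn":[0,0,0]},{"travel":[0,0,0.06],"turn":[0,0,0]},{"travel":[0,0,0.06],"turn":[0,0,0]}]}}

```text
time: 14.25
position: [0.4847, 0.0648, 0.1088]
tool_rot: [-1.98, -2.439, 0.002]
ft_force: [-0.2, -0.2, 0.1]
grip_width: 0.025
grip_force: 0.0
```

Request:
{"op": "step_arm", "data": {"commands": [{"travel":[0,0,0],"turn":[0,0,0]},{"travel":[0,0,0],"turn":[0,0,0]},{"travel":[0,0,0],"turn":[0,0,0]}]}}

```text
time: 14.55
position: [0.4856, 0.0652, 0.1097]
tool_rot: [1.98, 2.439, 0.002]
ft_force: [0.1, 0.1, -0.5]
grip_width: 0.001
grip_force: 0.0
```

```bash
python3 plan.py .4877 .065 .08 12
```

```text
t 14.55 pos [0.4856 0.0652 0.1097] travel [-0.0006  0.0019  0.0297] turn [ 0.07 -0.02 -0.14] F [ 0.13  0.09 -0.47] w 0.001 gf 0.0 j7 0.09
```

Request:
{"op": "step_arm", "data": {"commands": [{"travel":[0,0.002,0.015],"turn":[0,0,0]},{"travel":[0,0.002,0.028],"turn":[0,0,0]},{"travel":[0,0.002,0.033],"turn":[0,0,0]},{"travel":[0,0.002,0.037],"turn":[0,0,0]},{"travel":[0,0.002,0.0395],"turn":[0,0,0]}]}}

```text
time: 15.05
position: [0.4867, 0.0655, 0.0726]
tool_rot: [-1.978, -2.436, 0.002]
ft_force: [-17.3, -3.3, 48.1]
grip_width: 0.008
grip_force: 23.9
```

Request:
{"op": "step_arm", "data": {"commands": [{"travel":[0,0,0],"turn":[0,0,0]},{"travel":[0,0,0],"turn":[0,0,0]}]}}

```text
time: 15.25
position: [0.4867, 0.0655, 0.0729]
tool_rot: [-1.978, -2.435, 0.001]
ft_force: [-13.8, -2.1, 32.4]
grip_width: 0.003
grip_force: 16.4
```

The square key is at its stop. Lift clear and check.

Request:
{"op": "step_arm", "data": {"commands": [{"travel":[0,0,-0.01],"turn":[0,0,0]},{"travel":[0,0,-0.04],"turn":[0,0,0]},{"travel":[0,0,-0.08],"turn":[0,0,0]},{"travel":[0,0,-0.12],"turn":[0,0,0]},{"travel":[0,0,-0.12],"turn":[0,0,0]}]}}

```text
time: 15.75
position: [0.4906, 0.066, 0.1949]
tool_rot: [1.978, 2.435, 0.014]
ft_force: [-0.1, -0.3, -0.7]
grip_width: 0.008
grip_force: 0.0
```

Request:
{"op": "step_arm", "data": {"commands": [{"travel":[0,0,0],"turn":[0,0,0]},{"travel":[0,0,0],"turn":[0,0,0]},{"travel":[0,0,0],"turn":[0,0,0]},{"travel":[0,0,0],"turn":[0,0,0]},{"travel":[0,0,0],"turn":[0,0,0]}]}}

```text
time: 16.25
position: [0.4867, 0.0653, 0.1889]
tool_rot: [-1.98, -2.439, 0.002]
ft_force: [0.0, -0.2, 0.3]
grip_width: 0.01
grip_force: 0.0
```

Run:
```python
from h import *
s=ctrl.get_image("side")
cv2.imwrite("pics/end.png",cv2.resize(s[110:240,170:340],(785,600))[:,:,::-1])
```

```text
(no output)
```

View pics/end.png

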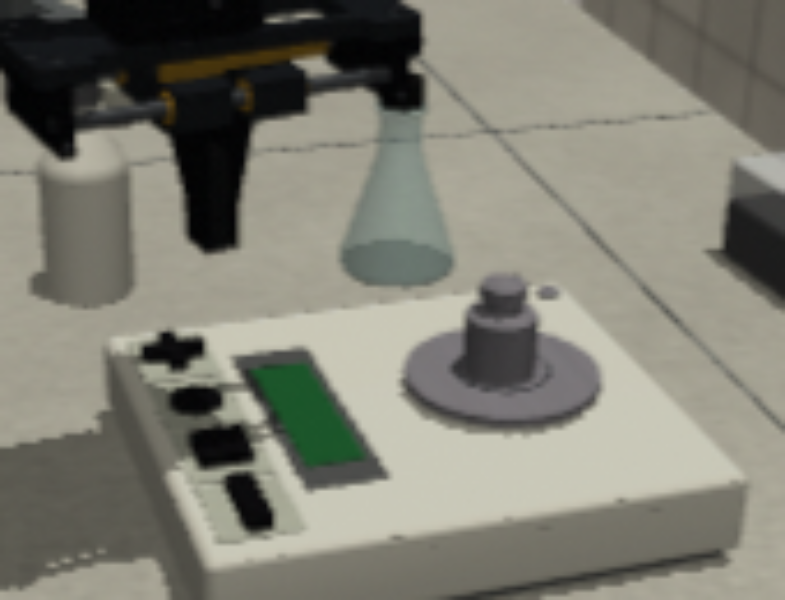

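The weight stands upright at about (278,188) inside the pan ring. The round key is low, the other keys are up, and nothing touches the robot. Handing in.

```bash
python3 -c "
from bench import ctrl
print(ctrl.close_job())"
```

```text
the job is handed in; nothing more can be done
None
```

I handed the job in after about 16 s of robot time with every step carried out: round key in, bar key pressed on the empty pan, large weight released upright on the pan centre, square key pressed last. The hand-in gave no verdict; the last picture shows the weight upright within about 4 mm of the centre and only the round key down.

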